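# Clip the filter wheel onto its spindle

### The arm

A 7-joint arm with a two-finger parallel gripper is mounted at the origin on the work surface. World frame = base frame: x ahead of the robot, y to its left, z up, the work surface at z = 0. Lengths are in m, angles in rad, forces in N, time in s.
With the tool pointing down it reaches from about 0.425 to 0.925 m from the base axis. Payload 6.8 kg.
Tool frame: the origin (TCP) lies at the very end of the fingers, on their centre line; the grasp point (between the pads) lies 19 mm behind it; z points along the fingers, x is the direction in which the jaws open and shut, and the axes are right-handed (so a half turn about z gives the same grasp; the last joint's range is limited). The gripper opens to 85 mm and grips with 20 to 120 N. Pads are 22 mm wide; open, the fingers measure 114 mm over their backs; the gripper's body (76 mm by 85 mm) begins 54 mm behind the grasp point. The pads swing forward as they close: fully open they stand 13 mm farther back than shut.
Start: joints at [-1.432, 0.477, 0.022, 1.555, -0.011, 1.109, -0.083], TCP at [0.165, 0.655, 0.231] pointing down, gripper open.
Joint ranges: [-2.96, 2.96], [-0.34, 2.1], [-1.41, 1.46], [0.24, 2.44], [-1.37, 4.51], [0.17, 1.92], [-2.96, 2.96]. Speed limits (rad/s): [2.39, 2.39, 3.14, 3.14, 3.14, 3.14, 3.14].

### API

Orientations are given as a rotation vector (axis times angle).
In Python, from bench import get_obs, imaging, hand_in gives the robot as it stands.
- The arm moves only by the tool send_rows, never from a script. Its argument "motion" is a list of rows, each an object with "dp": the shift along the world's x, y, z in m, a list of three; "rot": the turn, a rotation vector about the world's x, y, z in rad, a list of three; "grip": the finger opening in m, from 0 to 0.0854. In form: [{"dp": [dx, dy, dz], "rot": [ax, ay, az], "grip": grip}, ...]. A call has 1 to 20 rows; each row shifts and turns the pose as measured when the row begins; what a row does not reach is not made up. A row lasts 1/8 s, in which the tool goes at most 62.5 mm and 10.7 degrees, less where a joint would pass 70% of its speed; a pose out of reach is approached as far as the arm can. A call is refused whole if a number of a shift passes 0.0625 or a number of a turn 0.188, either way. A call with a gripper value outside its range is refused whole. The fingers move at their own pace and stop on an object; "grip_force" is the grip in N (left out, the last holds). Time passes only in rows, so rows that do not move let the fingers close. It gives the time, the measured TCP pose, the force and the opening at its end, in the units of the state.
- get_obs(): the state, without advancing time (a new reading comes with each control period).
- imaging.grab_frame(name): name is "scene" or "side" or "wrist"; returns a dict with "img" (384x512x3 uint8, red, green, blue), "fx", "fy", "cx", "cy" (pixels), "R" (3x3) and "t" (3): a world point X has camera coordinates R X + t. Camera axes: x right, y down, z forward; pixel columns grow to the right and rows downward; lengths in m; the calibration is good to about 2 mm. A picture is of the moment at which its call begins. There is no depth.
- hand_in(): hands the job in, once; it reports no verdict.
The state is a dict: "clock": time; "joints": joint angles; "qvel": joint speeds; "tau": joint torques, N m; "tcp_pos": TCP position; "orientation": TCP orientation; "contact_force": force on the tool from outside, world axes, zero at the start; "moment": the same for the moment, N m; "grip_width": finger opening in m.
Only numpy, scipy, OpenCV 4.12 (cv2) and the standard library are available. Lean on these libraries where they do the work, as an engineer would, in place of code of your own. Each camera call takes 0.05 s, during which the arm holds its last target. There are 200 camera calls.

### The job

The microscope's filter wheel is pushed up by the spring under it and has lost its retaining clip. Pick up the open spring clip by its tab, hold the wheel down with it to clear the groove of the spindle, and press the clip sideways into the groove until it snaps fully home; then let go, with the clip lying flat in the groove and holding the wheel down. Use firm but gentle force, and leave the other things where they lie.

Things in the scene. Friction and masses are not known exactly. Their poses are not given: they have to be found in the camera images.
- clip: Steel spring clip, flat C 5 mm thick, 62 x 41 mm, 70 g, lying flat, upright tab behind. Origin: underside, at the point on the spindle's axis when seated; +x out of the open mouth (the way to press it), +z up. Back plate x = -42 to -11 mm; its front edge (-11) is the stop that meets the groove's neck. Over 30 N in all between clip and module (wheel, spindle) bends it.
- clip_tab (a point): Where to grip: in the clip's upright tab, 20 mm long (clip x), 12 mm thick (clip y), 36 mm tall, standing on the back plate. Point at clip x = -32 mm, 27 mm above the underside; the tab's top is 41 mm above it. Pinch it across its thickness (along clip y). Axes as the clip's.
- clip_mouth (a point): Middle of the clip's 34 mm wide mouth, clip x = 19 mm, mid thickness. Sprung arms (pivots x -11, y +-17) bear round nubs of radius 4 mm at x = 8.5, y = +-12.5: a 17 mm gap that must spread past the 22 mm neck. The push rises to 5 to 10 N (up to 15 with rubbing), drops as it snaps, then rises hard at the stop.
- module: Fixed white housing 150 x 124 mm let into the bench, height differs per case; upright spindle, 100 mm wheel, black motor. Origin on the spindle's axis 54 mm below the groove's nominal lower edge, z up. Housing x -65 to +85, y +-62 mm, top 24 mm below that edge. Motor x +60 to +96, y +-30 mm, top 18 mm above it: the -x side is open, so press the clip along module +x.
- spindle_axis (a point): On the spindle's axis at the nominal height of the groove's lower edge; axes as the module's. The spindle's height setting is not measured: the real groove, and the wheel with it, lies up to 10 mm higher or lower, so feel for it. Groove 7 mm high (clip 5 mm), neck 22 mm in diameter; above it the spindle's head, 30 mm in diameter, 16 mm tall.
- wheel (a joint): How far the wheel is pressed down along the spindle, m: 0 up, 0.005 on its stop. Flat top, radius 50 mm. At 0 its top is 5 mm above the groove's lower edge, hiding most of the groove; on the stop it is level with that edge. Spring about 3 N at 0, 6 N just before the hard stop. With the clip seated it stays about 3 mm down. Clip, wheel and spindle are greased (friction 0.2).
- spacer: Plain aluminium ring, 48 mm outside, 32 mm hole, 10 mm high, lying on the bench; not needed. Origin: centre of its underside.
- objective: Microscope objective standing on the bench, dark steel, 32 mm diameter, 50 mm tall; not needed. Origin: centre of its underside.
- driver: Screwdriver, 160 mm long, lying on the bench; not needed. Its x axis runs from handle to tip.

How it is judged:
On the way, in this order (a step that is already met when the one before it is completed fails the run):
1. the clip is picked up off the bench (height (world z) of clip above 0.02 m), for 0.2 s.
2. the clip is in the groove, snapped home round the spindle (horizontal distance between clip and spindle_axis below 0.0025 m and value of joint wheel above 0.0015 m and z of clip in the frame of spindle_axis between -0.013 and 0.015 m), for 0.2 s.
At the end, for the whole second after the job is handed in: The clip sits snapped in the groove: its origin within 2.5 mm of the spindle's axis, at the groove's level (-13 to 15 mm from its nominal lower edge), flat within 0.1 rad, at rest, and the wheel is held more than 1.5 mm down (all of step 2 and angle between the z axis of clip and the z axis of module, either way round below 0.1 rad and linear speed of clip below 0.02 m/s); the robot touches nothing.
It fails at once if the clip is forced: more than 30 N in all between clip and module (spindle and wheel included) (contact force between clip and module above 30 N).
It fails at once if another thing is moved by more than 20 mm (distance of any of spacer, objective, driver from where it was at the start of the episode above 0.02 m).
It also fails if it takes over 48 s, if anything falls off the work surface, if the arm or the gripper's body presses on something with over 40 N, if the wrist force passes 120 N, or if a joint passes its speed limit or range.

## Working session

There is one attempt and no reset: what is moved stays moved. The work goes in short steps, Python scripts to look and compute and a tool call to move; the robot and the scene stay as the last step left them, time stands still between calls to the robot, and variables do not carry over. Pictures are saved under pics/ and viewed, about 8 in all and at most 12, crops included, and the job is handed in when it is done.

Besides the shell and the picture viewer there is one more tool, called by a JSON object that holds its "name" and its "arguments", one argument or row to a line. send_rows: Moves the arm, as the interface text tells. Its arguments: {"type":"object","properties":{"motion":{"type":"array","items":{"type":"object","properties":{"dp":{"type":"array","items":{"type":"number"}},"rot":{"type":"array","items":{"type":"number"}},"grip":{"type":"number"}}}},"grip_force":{"type":"number"}},"required":["motion"]}

```bash
mkdir -p pics
python3 - <<'E'
from bench import get_obs, imaging
import cv2,pickle
o=get_obs();print(o)
d={}
for n in ("scene","side","wrist"):
    f=imaging.grab_frame(n);d[n]=f
    print(n,f["fx"],f["cx"],f["cy"],f["R"],f["t"])
pickle.dump(d,open("f0.pkl","wb"))
for n in ("scene","side"):
    cv2.imwrite(f"pics/{n}0.png",cv2.resize(d[n]["img"][:,:,::-1],None,fx=1.56,fy=1.56,interpolation=cv2.INTER_CUBIC))
E
```

```text
{'clock': 0.0, 'joints': array([-1.43213634,  0.47781005,  0.02236639,  1.55647753, -0.01149253,
        1.10927609, -0.08310277]), 'qvel': array([-0.00088979,  0.00235869, -0.00056013, -0.00113998, -0.00167258,
       -0.0012918 , -0.00154818]), 'tau': array([ 1.85902776e-03, -5.96444857e+01,  1.60816435e+00, -2.81184822e+01,
        1.22769971e-02,  9.44226631e-03,  3.81025473e-05]), 'tcp_pos': array([0.16476503, 0.65396452, 0.23030855]), 'orientation': array([ 2.47695515e+00,  1.93039602e+00, -2.12258098e-03]), 'contact_force': array([-0.07721411,  0.03448455, -0.49198111]), 'moment': array([-0.03996562, -0.01449141, -0.01047862]), 'grip_width': 0.08548066977589688}
scene 380.93408814298056 252.79242846993088 193.04656961894733 [[-0.68540312  0.72797145  0.01673689]
 [ 0.60585272  0.58287453 -0.54147924]
 [-0.40393693 -0.36099147 -0.84054751]] [ 0.40189654 -0.28065382  1.19471209]
side 357.0388676480391 256.17264877494034 185.81967806748122 [[-0.7911489  -0.61159868 -0.00552065]
 [-0.39530093  0.51819748 -0.75842505]
 [ 0.46671255 -0.59784482 -0.65173689]] [0.40916816 0.30065109 0.64785272]
wrist 270.9353211615491 253.37345970024649 192.7810534012386 [[ 0.24471277  0.96958851 -0.00371289]
 [ 0.92997665 -0.2336283   0.28383314]
 [ 0.27433391 -0.0729105  -0.9588665 ]] [-0.67352978 -0.03671642  0.3802333 ]
```

View pics/scene0.png

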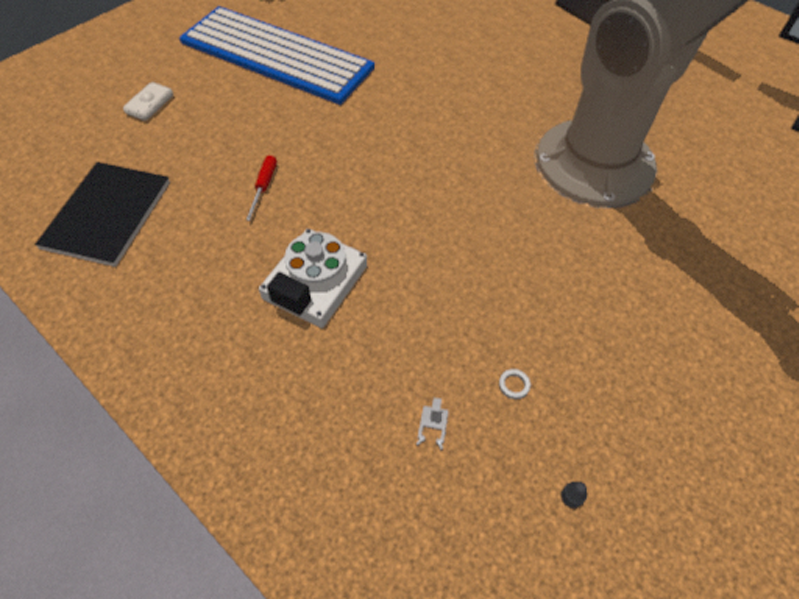

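View pics/side0.png

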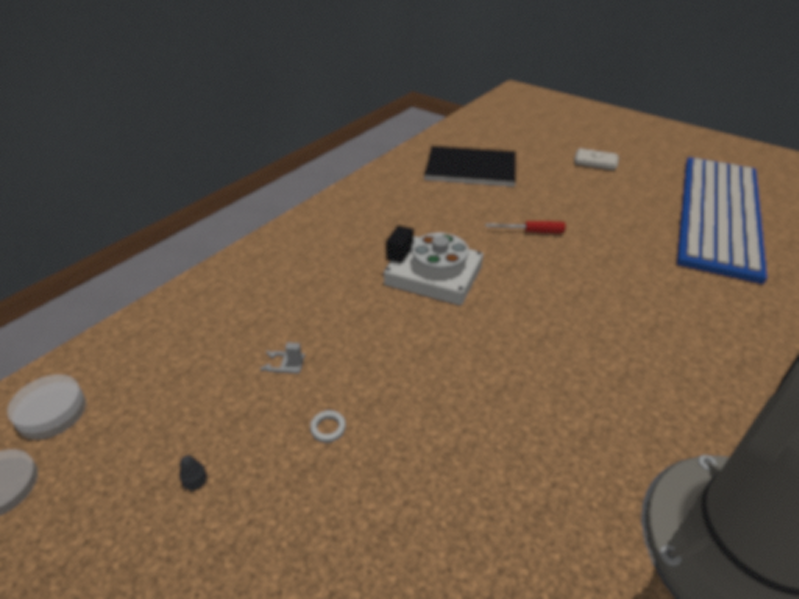

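The scene view shows the module at about (314,270), the clip at (434,420), the ring at (515,384), the objective at (574,494) and the driver at (262,185). The side view shows the clip at (288,357) and the module at (437,262). Next I'll make enlarged crops of the clip and module.

Run:
```python
import cv2,pickle,numpy as np
d=pickle.load(open("f0.pkl","rb"))
def crop(n,x,y,w,h,s):
    return cv2.resize(d[n]["img"][y:y+h,x:x+w,::-1],None,fx=s,fy=s,interpolation=cv2.INTER_CUBIC)
# each tile 400x300 ; module: 80x60 @5 ; clip 40x30 @10
a=crop("scene",160,145,80,60+10,5)[:300]; a=crop("scene",160,147,80,64,5)[:300]
b=crop("side",240,140,80,60,5)
c=crop("scene",258,252,40,38,10)[:380][:300]; e=crop("side",160,215,40,30,10)
cv2.imwrite("pics/crops.png",np.vstack([np.hstack([a,b]),np.hstack([c,e])]))
```

```text
(no output)
```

View pics/crops.png

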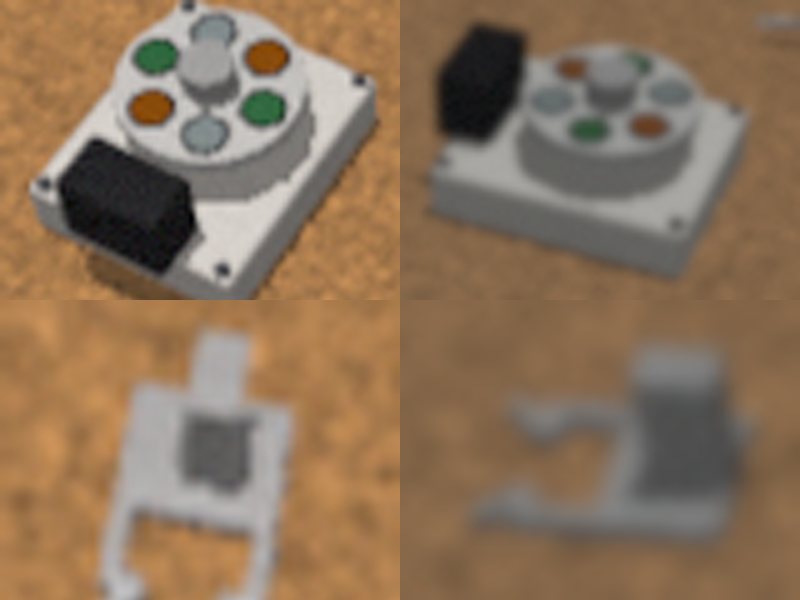

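```bash
cat > h.py <<'E'
import numpy as np
from scipy.optimize import least_squares
def proj(f,X):
    c=f["R"]@np.asarray(X)+f["t"]; return np.array([f["fx"]*c[0]/c[2]+f["cx"],f["fy"]*c[1]/c[2]+f["cy"]])
def rz(a): return np.array([[np.cos(a),-np.sin(a),0],[np.sin(a),np.cos(a),0],[0,0,1]])
E
python3 - <<'E'
import pickle
from h import *
d=pickle.load(open("f0.pkl","rb"))
def px(n,k,u,v):
    x0,y0,s={("scene","m"):(160,147,5),("side","m"):(240,140,5),("scene","c"):(258,252,10),("side","c"):(160,215,10)}[n,k]
    return np.array([x0+(u+.5)/s-.5,y0+(v+.5)/s-.5])
# module: scene right=? solve with both hypotheses; +x toward motor
M=[("scene",(358,80),(-1,1)),("scene",(222,270),(1,1)),("scene",(43,184),(1,-1)),("scene",(188,6),(-1,-1)),
("side",(336,108),(-1,-1)),("side",(276,224),(-1,1)),("side",(44,160),(1,1))]
def res(p):
    x,y,z,a,i,dl=p; r=[]
    P=lambda q:rz(a)@np.array(q)+[x,y,z]
    for n,u,(sx,sy) in M:
        r.append(proj(d[n],P([.01+sx*(.075-i),sy*(.062-i),-.024]))-px(n,"m",*u))
    for n,u in (("scene",(210,82)),("side",(212,97))): r.append(proj(d[n],P([0,0,.005+dl]))-px(n,"m",*u))
    for n,u in (("scene",(207,56)),("side",(212,70))): r.append(proj(d[n],P([0,0,.023+dl]))-px(n,"m",*u))
    return np.concatenate(r)
for a0 in (0.8,-.8,2.3,-2.3):
    s=least_squares(res,[.6,-.2,.05,a0,.008,0])
    print(s.cost,s.x.round(4)); 
s=min((least_squares(res,[.6,-.2,.05,a0,.008,0]) for a0 in (.8,-.8,2.3,-2.3)),key=lambda s:s.cost);print(s.fun.reshape(-1,2).round(1).tolist())
C=[("scene",(203,30),(-42,-6,41)),("scene",(252,36),(-42,6,41)),("scene",(243,107),(-22,6,41)),("scene",(190,100),(-22,-6,41)),("scene",(138,85),(-42,-20.5,5)),("scene",(293,108),(-42,20.5,5)),
("side",(232,50),(-22,-6,41)),("side",(318,48),(-42,-6,41)),("side",(320,88),(-42,6,41)),("side",(232,85),(-22,6,41)),("side",(322,235),(-42,20.5,2.5))]
def rc(p):
    return np.concatenate([proj(d[n],rz(p[2])@np.array(q)/1e3+[p[0],p[1],0])-px(n,"c",*u) for n,u,q in C])
s=least_squares(rc,[.6,.2,.8]);print(s.cost,s.x.round(4),s.fun.reshape(-1,2).round(1).tolist())
print("tab",(rz(s.x[2])@[-.032,0,.027]+[*s.x[:2],0]).round(4))
E
```

```text
1.3161321329268527 [ 0.5762 -0.1926  0.0561  0.2593  0.0074  0.002 ]
1.3161321329268572 [ 0.5762 -0.1926  0.0561  0.2593  0.0074  0.002 ]
1.3161321329269007 [ 0.5762 -0.1926  0.0561  0.2593  0.0074  0.002 ]
178.01696203203213 [ 0.5872 -0.194   0.0514 -2.9301  0.1307  0.0062]
[[0.2, 0.1], [0.2, -0.3], [0.0, -0.6], [-0.2, -0.6], [-0.4, 0.5], [-0.2, -0.1], [-0.1, 0.7], [-0.3, -0.3], [-0.3, -0.1], [-0.3, 0.5], [-0.1, -0.0]]
3.4322105303731014 [0.6542 0.1403 0.6206] [[-0.5, -0.3], [-0.2, -0.2], [-0.1, 0.9], [-0.1, 0.9], [-1.2, -0.4], [0.6, -0.4], [0.8, 0.1], [0.6, 0.5], [-0.5, 0.2], [-0.2, 0.3], [0.2, 1.1]]
tab [0.6282 0.1216 0.027 ]
```

Clip: (0.654, 0.140), yaw 0.62. Module: (0.576, -0.193), yaw 0.26, with the groove edge at z≈0.056 and roughly 2 mm above nominal. Moving above the tab.

{"name": "send_rows", "arguments": {
  "motion": [
    {"dp":[0.0386,-0.0444,-0.003],"rot":[0,0,0.0722],"grip":0.0854},
    {"dp":[0.0386,-0.0444,-0.003],"rot":[0,0,0.0722],"grip":0.0854},
    {"dp":[0.0386,-0.0444,-0.003],"rot":[0,0,0.0722],"grip":0.0854},
    {"dp":[0.0386,-0.0444,-0.003],"rot":[0,0,0.0722],"grip":0.0854},
    {"dp":[0.0386,-0.0444,-0.003],"rot":[0,0,0.0722],"grip":0.0854},
    {"dp":[0.0386,-0.0444,-0.003],"rot":[0,0,0.0722],"grip":0.0854},
    {"dp":[0.0386,-0.0444,-0.003],"rot":[0,0,0.0722],"grip":0.0854},
    {"dp":[0.0386,-0.0444,-0.003],"rot":[0,0,0.0722],"grip":0.0854},
    {"dp":[0.0386,-0.0444,-0.003],"rot":[0,0,0.0722],"grip":0.0854},
    {"dp":[0.0386,-0.0444,-0.003],"rot":[0,0,0.0722],"grip":0.0854},
    {"dp":[0.0386,-0.0444,-0.003],"rot":[0,0,0.0722],"grip":0.0854},
    {"dp":[0.0386,-0.0444,-0.003],"rot":[0,0,0.0722],"grip":0.0854},
    {"dp":[0,0,0],"rot":[0,0,0],"grip":0.0854}
  ]
}}

```text
clock: 1.78
tcp_pos: [0.6359, 0.0998, 0.1907]
orientation: [1.392, 2.815, -0.008]
contact_force: [-0.3, 0.4, -0.2]
grip_width: 0.0854
```

Run:
```python
from bench import *
import cv2,pickle
f=imaging.grab_frame("wrist");pickle.dump((f,get_obs()),open("w1.pkl","wb"))
cv2.imwrite("pics/w1.png",cv2.resize(f["img"][:,:,::-1],None,fx=1.5625,fy=1.5625,interpolation=cv2.INTER_CUBIC))
print(get_obs()["tcp_pos"],f["R"],f["t"])
```

```text
[0.63450739 0.10316299 0.19063096] [[-0.60657529  0.79501497 -0.00419723]
 [ 0.76278358  0.58345561  0.27882031]
 [ 0.22411521  0.16592394 -0.96033412]] [ 0.30711418 -0.56735784  0.18074624]
```

View pics/w1.png

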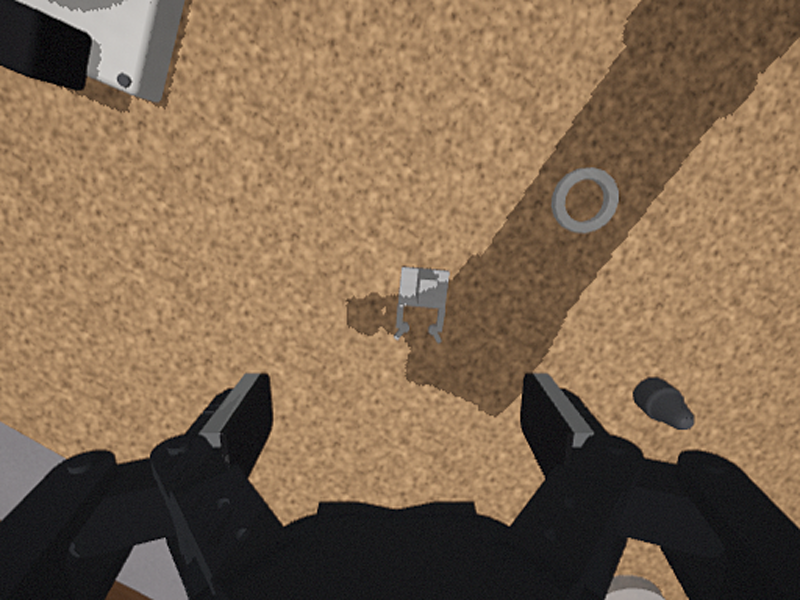

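The wrist view shows the clip with plate rear corners at (402,266) and (449,270), and arm tips near (398,338) and (437,340). I'll check these against the estimate.

Run:
```python
import pickle
from h import *
f,o=pickle.load(open("w1.pkl","rb"))
C=[((402,266),(-42,-20.5,5)),((449,270),(-42,20.5,5)),((397,304),(-11,-20.5,5)),((446,307),(-11,20.5,5)),((418,278),(-22,-6,41)),((438,280),(-22,6,41))]
pj=lambda p,q:proj(f,rz(p[2])@np.array(q)/1e3+[p[0],p[1],0])*1.5625
p0=[.6542,.1403,.6206]
for u,q in C: print(u,pj(p0,q).round(1))
s=least_squares(lambda p:np.concatenate([pj(p,q)-u for u,q in C[:4]]),p0);print(s.x.round(4),s.fun.round(1),(rz(s.x[2])@[-.032,0,.027]+[*s.x[:2],0]).round(4))
```

```text
(402, 266) [399.2 268.2]
(449, 270) [451.1 269.8]
(397, 304) [398.  305.8]
(446, 307) [448.5 307.4]
(418, 278) [418.6 306.3]
(438, 280) [435.2 306.8]
[0.6546 0.1383 0.5724] [-2.5 -0.   2.3  0.1 -0.6 -0.4  0.8  0.5] [0.6277 0.1209 0.027 ]
```

{"name": "send_rows", "arguments": {
  "motion": [
    {"dp":[-0.003,0.009,-0.03],"rot":[0,0,-0.025],"grip":0.06},
    {"dp":[-0.003,0.008,-0.04],"rot":[0,0,-0.02],"grip":0.06},
    {"dp":[0,0,-0.03],"rot":[0,0,0],"grip":0.06},
    {"dp":[0,0,-0.01],"rot":[0,0,0],"grip":0.06},
    {"dp":[0,0,0],"rot":[0,0,0],"grip":0.06}
  ]
}}

```text
clock: 2.45
tcp_pos: [0.6253, 0.1282, 0.0789]
orientation: [-1.444, -2.787, 0.0]
contact_force: [-0.6, -0.6, 0.5]
grip_width: 0.0597
```

```bash
cat >> h.py <<'E'
def st():
    from bench import get_obs
    from scipy.spatial.transform import Rotation as R
    o=get_obs(); r=R.from_rotvec(o["orientation"]).as_matrix()
    print(round(o["clock"],2),o["tcp_pos"].round(4),"yaw",round(np.arctan2(r[1,0],r[0,0]),4),"z",r[:,2].round(4),"F",o["contact_force"].round(2),o["moment"].round(2),o["grip_width"].round(4),abs(o["qvel"]).max().round(3)); return o,r
E
python3 -c "from h import *;st()"
```

```text
Traceback (most recent call last):
  File "h.py", line 10, in st
    print(round(o["clock"],2),o["tcp_pos"].round(4),"yaw",round(np.arctan2(r[1,0],r[0,0]),4),"z",r[:,2].round(4),"F",o["contact_force"].round(2),o["moment"].round(2),o["grip_width"].round(4),abs(o["qvel"]).max().round(3)); return o,r
                                                                                                                                                                      ^^^^^^^^^^^^^^^^^^^^^
AttributeError: 'float' object has no attribute 'round'
```

{"name": "send_rows", "arguments": {
  "motion": [
    {"dp":[0.0027,-0.007,-0.0],"rot":[0,0,-0.01],"grip":0.06},
    {"dp":[0,0,0],"rot":[0,0,0],"grip":0.06}
  ]
}}

```text
clock: 2.7
tcp_pos: [0.6296, 0.1212, 0.0813]
orientation: [-1.46, -2.782, -0.004]
contact_force: [-0.3, 0.6, 1.0]
grip_width: 0.0595
```

```bash
sed -i 's/o\["grip_width"\].round(4)/round(o["grip_width"],4)/' h.py
python3 -c "from h import *;st()"
```

```text
2.7 [0.6296 0.1212 0.0813] yaw 2.175 z [ 0.0011  0.0021 -1.    ] F [-0.34  0.64  1.02] [ 0.04 -0.04 -0.03] 0.0595 0.016
```

Next: descend and close.

{"name": "send_rows", "arguments": {
  "motion": [
    {"dp":[-0.0005,0,-0.03],"rot":[0,0,0],"grip":0.06},
    {"dp":[-0.0005,0,-0.025],"rot":[0,0,0],"grip":0.06},
    {"dp":[0,0,-0.01],"rot":[0,0,0],"grip":0.06},
    {"dp":[0,0,-0.003],"rot":[0,0,0],"grip":0.06},
    {"dp":[0,0,0],"rot":[0,0,0],"grip":0.06}
  ]
}}

```text
clock: 3.32
tcp_pos: [0.6331, 0.1211, 0.0172]
orientation: [1.46, 2.774, 0.014]
contact_force: [-0.4, 0.3, 0.5]
grip_width: 0.0602
```

```bash
python3 -c "from h import *;st()"
```

```text
3.33 [0.6331 0.1211 0.0172] yaw 2.1727 z [ 0.0107  0.0047 -0.9999] F [-0.4   0.25  0.46] [ 0.02 -0.04 -0.01] 0.0602 0.009
```

{"name": "send_rows", "arguments": {
  "motion": [
    {"dp":[-0.005,0,-0.004],"rot":[-0.0047,0.0107,0],"grip":0.06},
    {"dp":[0,0,-0.003],"rot":[0,0,0],"grip":0.06},
    {"dp":[0,0,0],"rot":[0,0,0],"grip":0.06}
  ]
}}

```text
clock: 3.7
tcp_pos: [0.6288, 0.1215, 0.0115]
orientation: [1.462, 2.779, 0.002]
contact_force: [-1.0, 0.4, -0.8]
grip_width: 0.0597
```

```bash
python3 -c "from h import *;st()"
```

```text
3.7 [0.6288 0.1215 0.0115] yaw 2.1727 z [ 1.7e-03  4.0e-04 -1.0e+00] F [-0.95  0.42 -0.83] [-0.02  0.03  0.03] 0.0597 0.005
```

{"name": "send_rows", "arguments": {
  "motion": [
    {"dp":[-0.0005,0,-0.0018],"rot":[0,0,0],"grip":0.06},
    {"dp":[0,0,0],"rot":[0,0,0],"grip":0.0},
    {"dp":[0,0,0],"rot":[0,0,0],"grip":0.0},
    {"dp":[0,0,0],"rot":[0,0,0],"grip":0.0},
    {"dp":[0,0,0],"rot":[0,0,0],"grip":0.0},
    {"dp":[0,0,0],"rot":[0,0,0],"grip":0.0}
  ],
  "grip_force": 90
}}

```text
clock: 4.45
tcp_pos: [0.6285, 0.1215, 0.0099]
orientation: [1.462, 2.779, 0.002]
contact_force: [0.6, 0.1, -1.2]
grip_width: 0.0109
```

```bash
python3 -c "from h import *;st()"
```

```text
4.45 [0.6285 0.1215 0.0099] yaw 2.1726 z [ 2.2e-03  6.0e-04 -1.0e+00] F [ 0.59  0.08 -1.21] [0.   0.01 0.01] 0.0109 0.002
```

{"name": "send_rows", "arguments": {
  "motion": [
    {"dp":[0,0,0.03],"rot":[0,0,0],"grip":0.0},
    {"dp":[0,0,0.045],"rot":[0,0,0],"grip":0.0},
    {"dp":[0,0,0.03],"rot":[0,0,0],"grip":0.0},
    {"dp":[0,0,0.01],"rot":[0,0,0],"grip":0.0},
    {"dp":[0,0,0],"rot":[0,0,0],"grip":0.0},
    {"dp":[-0.013,-0.033,0],"rot":[0,0,-0.034],"grip":0.0},
    {"dp":[-0.013,-0.033,0],"rot":[0,0,-0.034],"grip":0.0},
    {"dp":[-0.013,-0.033,0],"rot":[0,0,-0.034],"grip":0.0},
    {"dp":[-0.013,-0.033,0],"rot":[0,0,-0.034],"grip":0.0},
    {"dp":[-0.013,-0.033,0],"rot":[0,0,-0.034],"grip":0.0},
    {"dp":[-0.013,-0.033,0],"rot":[0,0,-0.034],"grip":0.0},
    {"dp":[-0.013,-0.033,0],"rot":[0,0,-0.034],"grip":0.0},
    {"dp":[-0.013,-0.033,0],"rot":[0,0,-0.034],"grip":0.0},
    {"dp":[-0.013,-0.033,0],"rot":[0,0,-0.034],"grip":0.0},
    {"dp":[0,0,0],"rot":[0,0,0],"grip":0.0},
    {"dp":[0,0,0],"rot":[0,0,0],"grip":0.0}
  ]
}}

```text
clock: 6.45
tcp_pos: [0.4941, -0.1824, 0.1084]
orientation: [-1.864, -2.498, 0.023]
contact_force: [0.3, -1.0, -0.4]
grip_width: 0.0105
```

```bash
python3 -c "from h import *;st()"
```

```text
6.45 [ 0.4941 -0.1824  0.1084] yaw 1.8593 z [-0.0282  0.0028 -0.9996] F [ 0.35 -0.98 -0.44] [-0.02 -0.02 -0.  ] 0.0105 0.012
```

{"name": "send_rows", "arguments": {
  "motion": [
    {"dp":[0.006,-0.025,0],"rot":[-0.0028,-0.028,-0.029],"grip":0.0},
    {"dp":[0,0,0],"rot":[0,0,0],"grip":0.0},
    {"dp":[0,0,0],"rot":[0,0,0],"grip":0.0}
  ]
}}

```text
clock: 6.82
tcp_pos: [0.5008, -0.2035, 0.1065]
orientation: [-1.906, -2.493, -0.001]
contact_force: [-1.1, 0.8, -0.6]
grip_width: 0.0106
```

Run:
```python
from h import *
st()
from bench import imaging
import cv2,pickle
d={}
for n in ("scene","side","wrist"): d[n]=imaging.grab_frame(n)
pickle.dump(d,open("f2.pkl","wb"))
def crop(n,x,y,w,h,s): return cv2.resize(d[n]["img"][y:y+h,x:x+w,::-1],None,fx=s,fy=s,interpolation=cv2.INTER_CUBIC)
a=crop("scene",160,125,80,60,5);b=crop("side",250,120,80,60,5)
c=crop("wrist",0,0,512,384,.78125)
cv2.imwrite("pics/a2.png",np.vstack([np.hstack([a,b]),np.hstack([c,np.zeros_like(c)])]))
```

```text
6.83 [ 0.5008 -0.2035  0.1065] yaw 1.8363 z [-0.0025  0.0027 -1.    ] F [-1.07  0.81 -0.57] [0.01 0.04 0.  ] 0.0106 0.009
```

View pics/a2.png

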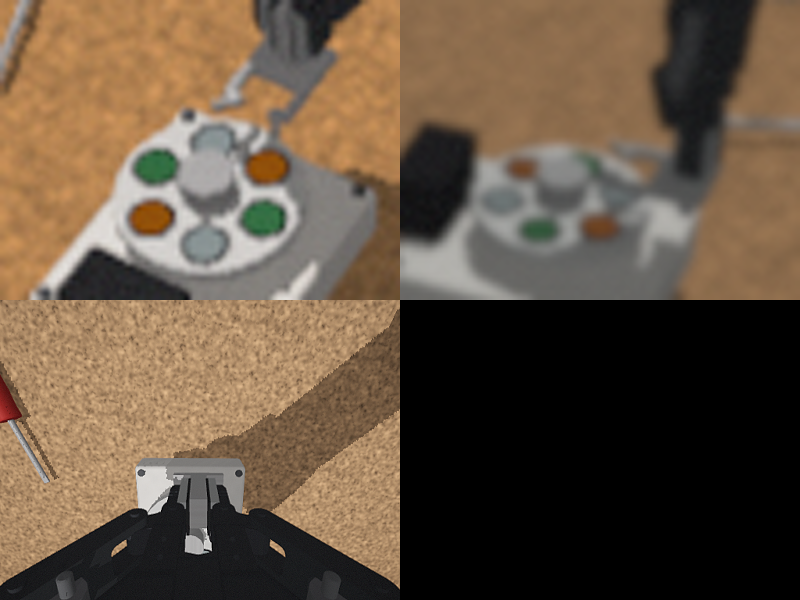

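The clip is held level with its mouth facing the spindle, and the housing screws show in the wrist view at (141,473) and (239,472). I'll use those to cross-check the lateral alignment.

Run:
```python
import pickle
from h import *
d=pickle.load(open("f2.pkl","rb"));f=d["wrist"]
import cv2
g=cv2.cvtColor(f["img"],cv2.COLOR_RGB2GRAY)
m=np.array([.5762,-.1926,.0561]);a=.2593
for sy in (-1,1):
    X=rz(a)@[-.065+.0074,sy*.0546,-.024]+m
    p=proj(f,X).round().astype(int)
    w=g[p[1]-9:p[1]+10,p[0]-9:p[0]+10].astype(float); k=np.clip(95-w,0,None)
    ys,xs=np.mgrid[-9:10,-9:10]; q=p+np.array([(k*xs).sum(),(k*ys).sum()])/k.sum()
    # back-project at that height
    ray=f["R"].T@np.array([(q[0]-f["cx"])/f["fx"],(q[1]-f["cy"])/f["fy"],1]);c=-f["R"].T@f["t"]
    Y=c+ray*(X[2]-c[2])/ray[2]
    print(proj(f,X),q,X.round(4),Y.round(4),"err in module axes",(rz(-a)@(Y-X)*1e3).round(1))
```

```text
[179.93373201 222.21333282] [180.33651551 220.52147971] [ 0.5345 -0.2601  0.0321] [ 0.5329 -0.2601  0.0321] err in module axes [-1.6  0.5 -0. ]
[306.70025474 222.78690779] [305.65782962 221.41675504] [ 0.5065 -0.1546  0.0321] [ 0.5056 -0.1559  0.0321] err in module axes [-1.3 -1.  -0. ]
```

{"name": "send_rows", "arguments": {
  "motion": [
    {"dp":[0.0023,-0.0075,-0.01],"rot":[-0.0027,0.0025,-0.006],"grip":0.0},
    {"dp":[0,0,-0.01],"rot":[0,0,0],"grip":0.0},
    {"dp":[0,0,-0.002],"rot":[0,0,0],"grip":0.0},
    {"dp":[0,0,0],"rot":[0,0,0],"grip":0.0}
  ]
}}

```text
clock: 7.48
tcp_pos: [0.5031, -0.2112, 0.0826]
orientation: [-1.912, -2.487, 0.006]
contact_force: [0.3, -0.3, -0.4]
grip_width: 0.0107
```

```bash
cat >> h.py <<'E'
def mm():
    o,r=st(); q=rz(-.2593)@(o["tcp_pos"]-[.5762,-.1926,.0561])
    print("tcp module mm",(q*1e3).round(2),"clip x",round(q[0]*1e3+32,2),"underside z",round((o["tcp_pos"][2]-.0099)*1e3,2),"Fmod",(rz(-.2593)@o["contact_force"]).round(2),"dyaw",round(1.830-np.arctan2(r[1,0],r[0,0]),4))
E
python3 -c "from h import *;mm()"
```

```text
7.47 [ 0.5031 -0.2112  0.0826] yaw 1.8306 z [-5.7e-03 -3.0e-04 -1.0e+00] F [ 0.32 -0.3  -0.43] [-0.01  0.06 -0.01] 0.0107 0.004
tcp module mm [-75.46   0.77  26.53] clip x -43.46 underside z 72.73 Fmod [ 0.23 -0.38 -0.43] dyaw -0.0006
```

{"name": "send_rows", "arguments": {
  "motion": [
    {"dp":[0.0002,-0.0006,-0.002],"rot":[0,-0.0057,0],"grip":0.0},
    {"dp":[0,0,-0.002],"rot":[0,0,0],"grip":0.0},
    {"dp":[0,0,-0.001],"rot":[0,0,0],"grip":0.0},
    {"dp":[0,0,0],"rot":[0,0,0],"grip":0.0}
  ]
}}

```text
clock: 7.98
tcp_pos: [0.5035, -0.2119, 0.0778]
orientation: [1.914, 2.49, 0.001]
contact_force: [-0.5, 0.0, -0.6]
grip_width: 0.0109
```

```bash
python3 -c "from h import *;mm()"
```

```text
7.97 [ 0.5035 -0.2119  0.0778] yaw 1.8307 z [ 1.3e-03 -3.0e-04 -1.0e+00] F [-0.45  0.01 -0.6 ] [ 0.02 -0.01  0.03] 0.0109 0.002
tcp module mm [-7.518e+01  2.000e-02  2.166e+01] clip x -43.18 underside z 67.86 Fmod [-0.44  0.12 -0.6 ] dyaw -0.0007
```

{"name": "send_rows", "arguments": {
  "motion": [
    {"dp":[0,0,-0.0015],"rot":[0,0,0],"grip":0.0},
    {"dp":[0,0,-0.0015],"rot":[0,0,0],"grip":0.0},
    {"dp":[0,0,0],"rot":[0,0,0],"grip":0.0}
  ]
}}

```text
clock: 8.35
tcp_pos: [0.5036, -0.2119, 0.0747]
orientation: [1.914, 2.489, 0.001]
contact_force: [0.0, -0.0, -0.4]
grip_width: 0.0104
```

```bash
python3 -c "from h import *;mm()"
```

```text
8.35 [ 0.5036 -0.2119  0.0747] yaw 1.8307 z [ 1.6e-03 -4.0e-04 -1.0e+00] F [ 0.03 -0.02 -0.42] [0.01 0.02 0.01] 0.0104 0.002
tcp module mm [-7.508e+01 -2.000e-02  1.859e+01] clip x -43.08 underside z 64.79 Fmod [ 0.02 -0.03 -0.42] dyaw -0.0007
```

{"name": "send_rows", "arguments": {
  "motion": [
    {"dp":[0,0,-0.001],"rot":[0,0,0],"grip":0.0},
    {"dp":[0,0,-0.001],"rot":[0,0,0],"grip":0.0},
    {"dp":[0,0,0],"rot":[0,0,0],"grip":0.0}
  ]
}}

```text
clock: 8.72
tcp_pos: [0.5037, -0.2119, 0.0726]
orientation: [1.914, 2.489, 0.001]
contact_force: [0.2, 0.5, -1.6]
grip_width: 0.0107
```

```bash
python3 -c "from h import *;mm()"
```

```text
8.72 [ 0.5037 -0.2119  0.0726] yaw 1.8307 z [ 1.7e-03 -5.0e-04 -1.0e+00] F [ 0.22  0.49 -1.62] [ 0.02 -0.01  0.04] 0.0107 0.002
tcp module mm [-7.503e+01 -5.000e-02  1.647e+01] clip x -43.03 underside z 62.67 Fmod [ 0.34  0.41 -1.62] dyaw -0.0007
```

{"name": "send_rows", "arguments": {
  "motion": [
    {"dp":[0,0,-0.001],"rot":[0,0,0],"grip":0.0},
    {"dp":[0,0,-0.001],"rot":[0,0,0],"grip":0.0},
    {"dp":[0,0,0],"rot":[0,0,0],"grip":0.0}
  ]
}}

```text
clock: 9.1
tcp_pos: [0.5041, -0.2121, 0.071]
orientation: [1.914, 2.489, 0.002]
contact_force: [0.1, -0.1, 1.6]
grip_width: 0.0108
```

```bash
python3 -c "from h import *;mm()"
```

```text
9.1 [ 0.5041 -0.2121  0.071 ] yaw 1.8306 z [ 2.5e-03 -6.0e-04 -1.0e+00] F [ 0.12 -0.08  1.61] [0.12 0.05 0.02] 0.0108 0.004
tcp module mm [-74.7   -0.34  14.88] clip x -42.7 underside z 61.08 Fmod [ 0.1  -0.11  1.61] dyaw -0.0006
```

Touching the wheel at about 61.5 mm. Pressing on in small steps.

{"name": "send_rows", "arguments": {
  "motion": [
    {"dp":[0,0,-0.001],"rot":[0,0,0],"grip":0.0},
    {"dp":[0,0,-0.001],"rot":[0,0,0],"grip":0.0},
    {"dp":[0,0,0],"rot":[0,0,0],"grip":0.0}
  ]
}}

```text
clock: 9.48
tcp_pos: [0.5044, -0.2122, 0.0694]
orientation: [1.913, 2.488, 0.002]
contact_force: [-1.0, -0.1, 3.8]
grip_width: 0.0105
```

```bash
python3 -c "from h import *;mm()"
```

```text
9.47 [ 0.5044 -0.2122  0.0694] yaw 1.8306 z [ 3.4e-03 -8.0e-04 -1.0e+00] F [-1.05 -0.12  3.78] [0.12 0.06 0.01] 0.0105 0.003
tcp module mm [-74.38  -0.55  13.26] clip x -42.38 underside z 59.46 Fmod [-1.04  0.16  3.78] dyaw -0.0006
```

{"name": "send_rows", "arguments": {
  "motion": [
    {"dp":[0,0,-0.001],"rot":[0,0,0],"grip":0.0},
    {"dp":[0,0,-0.001],"rot":[0,0,0],"grip":0.0},
    {"dp":[0,0,0],"rot":[0,0,0],"grip":0.0}
  ]
}}

```text
clock: 9.85
tcp_pos: [0.5046, -0.2123, 0.0675]
orientation: [1.913, 2.488, 0.003]
contact_force: [-1.5, 0.6, 5.3]
grip_width: 0.0107
```

```bash
python3 -c "from h import *;mm()"
```

```text
9.85 [ 0.5046 -0.2123  0.0675] yaw 1.8305 z [ 3.8e-03 -8.0e-04 -1.0e+00] F [-1.46  0.6   5.33] [0.13 0.14 0.01] 0.0107 0.002
tcp module mm [-74.25  -0.66  11.38] clip x -42.25 underside z 57.58 Fmod [-1.26  0.95  5.33] dyaw -0.0005
```

{"name": "send_rows", "arguments": {
  "motion": [
    {"dp":[0,0,-0.001],"rot":[0,0,0],"grip":0.0},
    {"dp":[0,0,0],"rot":[0,0,0],"grip":0.0}
  ]
}}

```text
clock: 10.1
tcp_pos: [0.5048, -0.2124, 0.0667]
orientation: [1.913, 2.487, 0.003]
contact_force: [-1.8, 0.9, 6.3]
grip_width: 0.0106
```

```bash
python3 -c "from h import *;mm()"
```

```text
10.1 [ 0.5048 -0.2124  0.0667] yaw 1.8304 z [ 4.2e-03 -9.0e-04 -1.0e+00] F [-1.84  0.86  6.26] [0.17 0.14 0.01] 0.0106 0.003
tcp module mm [-74.06  -0.83  10.61] clip x -42.06 underside z 56.81 Fmod [-1.56  1.3   6.26] dyaw -0.0004
```

{"name": "send_rows", "arguments": {
  "motion": [
    {"dp":[0,0,-0.0007],"rot":[0,0,0],"grip":0.0},
    {"dp":[0,0,0],"rot":[0,0,0],"grip":0.0}
  ]
}}

```text
clock: 10.35
tcp_pos: [0.5052, -0.2126, 0.0665]
orientation: [1.912, 2.486, 0.003]
contact_force: [-0.6, 0.7, 5.6]
grip_width: 0.0108
```

```bash
python3 -c "from h import *;mm()"
```

```text
10.35 [ 0.5052 -0.2126  0.0665] yaw 1.8303 z [ 0.0051 -0.0011 -1.    ] F [-0.57  0.69  5.6 ] [0.16 0.12 0.11] 0.0108 0.002
tcp module mm [-73.77  -1.12  10.39] clip x -41.77 underside z 56.59 Fmod [-0.37  0.82  5.6 ] dyaw -0.0003
```

{"name": "send_rows", "arguments": {
  "motion": [
    {"dp":[0,0,-0.0012],"rot":[0,0,0],"grip":0.0},
    {"dp":[0,0,0],"rot":[0,0,0],"grip":0.0}
  ]
}}

```text
clock: 10.6
tcp_pos: [0.5061, -0.213, 0.0665]
orientation: [1.912, 2.485, 0.005]
contact_force: [-1.4, 1.3, 6.1]
grip_width: 0.0108
```

```bash
python3 -c "from h import *;mm()"
```

```text
10.6 [ 0.5061 -0.213   0.0665] yaw 1.8301 z [ 0.0071 -0.0016 -1.    ] F [-1.42  1.34  6.09] [0.18 0.15 0.05] 0.0108 0.003
tcp module mm [-73.02  -1.77  10.37] clip x -41.02 underside z 56.57 Fmod [-1.03  1.66  6.09] dyaw -0.0001
```

The wheel is on its stop, with the underside at 56.6 mm. Lifting 0.8 mm, re-centring and levelling.

{"name": "send_rows", "arguments": {
  "motion": [
    {"dp":[-0.0004,0.0017,0.0008],"rot":[0.0016,0.0071,0],"grip":0.0},
    {"dp":[0,0,0],"rot":[0,0,0],"grip":0.0}
  ]
}}

```text
clock: 10.85
tcp_pos: [0.5066, -0.2119, 0.0679]
orientation: [1.915, 2.488, 0.001]
contact_force: [-1.5, 1.3, 4.4]
grip_width: 0.0108
```

```bash
python3 -c "from h import *;mm()"
```

```text
10.85 [ 0.5066 -0.2119  0.0679] yaw 1.8296 z [ 1.9e-03 -8.0e-04 -1.0e+00] F [-1.47  1.32  4.4 ] [0.29 0.05 0.03] 0.0108 0.005
tcp module mm [-72.26  -0.78  11.79] clip x -40.26 underside z 57.99 Fmod [-1.09  1.65  4.4 ] dyaw 0.0004
```

{"name": "send_rows", "arguments": {
  "motion": [
    {"dp":[0.0019,0.0008,-0.0005],"rot":[0,0.0015,0],"grip":0.0},
    {"dp":[0.0019,0.0006,-0.0002],"rot":[0,0,0],"grip":0.0},
    {"dp":[0.0019,0.0006,0],"rot":[0,0,0],"grip":0.0},
    {"dp":[0.0019,0.0005,0],"rot":[0,0,0],"grip":0.0},
    {"dp":[0.0019,0.0005,0],"rot":[0,0,0],"grip":0.0},
    {"dp":[0,0,0],"rot":[0,0,0],"grip":0.0}
  ]
}}

```text
clock: 11.6
tcp_pos: [0.5167, -0.2093, 0.067]
orientation: [1.916, 2.488, -0.002]
contact_force: [-0.6, 0.0, 4.9]
grip_width: 0.0104
```

```bash
python3 -c "from h import *;mm()"
```

```text
11.6 [ 0.5167 -0.2093  0.067 ] yaw 1.829 z [ 3.0e-04 -1.5e-03 -1.0e+00] F [-0.61  0.04  4.91] [0.07 0.08 0.04] 0.0104 0.002
tcp module mm [-61.79  -0.9   10.93] clip x -29.79 underside z 57.13 Fmod [-0.58  0.19  4.91] dyaw 0.001
```

{"name": "send_rows", "arguments": {
  "motion": [
    {"dp":[0.0018,0.0011,0.0002],"rot":[0.001,0,0],"grip":0.0},
    {"dp":[0.0019,0.0007,0.0001],"rot":[0,0,0],"grip":0.0},
    {"dp":[0.0019,0.0005,0],"rot":[0,0,0],"grip":0.0},
    {"dp":[0,0,0],"rot":[0,0,0],"grip":0.0}
  ]
}}

```text
clock: 12.1
tcp_pos: [0.5228, -0.2074, 0.0672]
orientation: [1.917, 2.488, -0.001]
contact_force: [-0.2, 0.0, 5.3]
grip_width: 0.0108
```

```bash
python3 -c "from h import *;mm()"
```

```text
12.1 [ 0.5228 -0.2074  0.0672] yaw 1.8287 z [ 2.e-04 -1.e-03 -1.e+00] F [-0.23  0.04  5.26] [ 0.06  0.04 -0.01] 0.0108 0.002
tcp module mm [-55.39  -0.58  11.11] clip x -23.39 underside z 57.31 Fmod [-0.22  0.1   5.26] dyaw 0.0013
```

{"name": "send_rows", "arguments": {
  "motion": [
    {"dp":[0.0013,0.0009,0.0001],"rot":[0.001,0,0.001],"grip":0.0},
    {"dp":[0.0014,0.0005,0.0001],"rot":[0,0,0],"grip":0.0},
    {"dp":[0,0,0],"rot":[0,0,0],"grip":0.0}
  ]
}}

```text
clock: 12.48
tcp_pos: [0.5259, -0.2062, 0.0673]
orientation: [1.916, 2.489, -0.0]
contact_force: [-0.8, 0.0, 5.2]
grip_width: 0.0107
```

```bash
python3 -c "from h import *;mm()"
```

```text
12.47 [ 0.5259 -0.2062  0.0673] yaw 1.8295 z [ 2.e-04 -5.e-04 -1.e+00] F [-0.81  0.05  5.17] [0.05 0.06 0.06] 0.0107 0.002
tcp module mm [-52.13  -0.25  11.18] clip x -20.13 underside z 57.38 Fmod [-0.78  0.25  5.17] dyaw 0.0005
```

{"name": "send_rows", "arguments": {
  "motion": [
    {"dp":[0.0012,0.0004,0.0],"rot":[0,0,0],"grip":0.0},
    {"dp":[0.0012,0.0004,0.0],"rot":[0,0,0],"grip":0.0},
    {"dp":[0,0,0],"rot":[0,0,0],"grip":0.0}
  ]
}}

```text
clock: 12.85
tcp_pos: [0.5283, -0.2056, 0.0671]
orientation: [1.916, 2.489, -0.001]
contact_force: [-1.3, 0.4, 4.7]
grip_width: 0.0105
```

```bash
python3 -c "from h import *;mm()"
```

```text
12.85 [ 0.5283 -0.2056  0.0671] yaw 1.8293 z [-5.e-04 -7.e-04 -1.e+00] F [-1.34  0.39  4.75] [ 0.07  0.15 -0.03] 0.0105 0.003
tcp module mm [-49.61  -0.28  10.98] clip x -17.61 underside z 57.18 Fmod [-1.19  0.72  4.75] dyaw 0.0007
```

{"name": "send_rows", "arguments": {
  "motion": [
    {"dp":[0.0012,0.0004,0.0001],"rot":[0,0,0],"grip":0.0},
    {"dp":[0.0012,0.0004,0.0001],"rot":[0,0,0],"grip":0.0},
    {"dp":[0,0,0],"rot":[0,0,0],"grip":0.0}
  ]
}}

```text
clock: 13.22
tcp_pos: [0.5285, -0.2056, 0.0668]
orientation: [-1.916, -2.485, 0.006]
contact_force: [-0.3, 0.5, 6.3]
grip_width: 0.0107
```

```bash
python3 -c "from h import *;mm()"
```

```text
13.22 [ 0.5285 -0.2056  0.0668] yaw 1.8281 z [-4.8e-03 -8.0e-04 -1.0e+00] F [-0.31  0.55  6.35] [ 0.13 -0.11  0.  ] 0.0107 0.002
tcp module mm [-49.39  -0.32  10.67] clip x -17.39 underside z 56.87 Fmod [-0.16  0.61  6.35] dyaw 0.0019
```

{"name": "send_rows", "arguments": {
  "motion": [
    {"dp":[0.0015,0.0005,0.0004],"rot":[0,-0.004,0.001],"grip":0.0},
    {"dp":[0.002,0.0006,0.0002],"rot":[0,0,0],"grip":0.0}
  ]
}}

```text
clock: 13.48
tcp_pos: [0.5289, -0.2055, 0.0668]
orientation: [-1.916, -2.484, 0.007]
contact_force: [-6.5, -1.6, 11.3]
grip_width: 0.0108
```

```bash
python3 -c "from h import *;mm()"
```

```text
13.47 [ 0.5289 -0.2055  0.0668] yaw 1.8276 z [-6.6e-03 -8.0e-04 -1.0e+00] F [-6.54 -1.55 11.25] [-0.17  1.22  0.01] 0.0108 0.037
tcp module mm [-48.99  -0.31  10.68] clip x -16.99 underside z 56.88 Fmod [-6.72  0.18 11.25] dyaw 0.0024
```

{"name": "send_rows", "arguments": {
  "motion": [
    {"dp":[0.001,0.0003,0.0008],"rot":[0,-0.01,0.002],"grip":0.0},
    {"dp":[0.0025,0.0008,0.0008],"rot":[0,-0.015,0.002],"grip":0.0}
  ]
}}

```text
clock: 13.72
tcp_pos: [0.5297, -0.2052, 0.0674]
orientation: [1.908, 2.481, 0.012]
contact_force: [-6.2, -2.1, 4.8]
grip_width: 0.0106
```

```bash
python3 -c "from h import *;mm()"
```

```text
13.72 [ 0.5297 -0.2052  0.0674] yaw 1.8305 z [ 1.350e-02 -9.000e-04 -9.999e-01] F [-6.17 -2.1   4.8 ] [-0.49  1.43 -0.06] 0.0106 0.116
tcp module mm [-48.2   -0.21  11.28] clip x -16.2 underside z 57.48 Fmod [-6.5  -0.45  4.8 ] dyaw -0.0005
```

{"name": "send_rows", "arguments": {
  "motion": [
    {"dp":[0.0025,0.0007,0.0],"rot":[0,0.006,0],"grip":0.0},
    {"dp":[0.003,0.0009,0.0002],"rot":[0,-0.003,0],"grip":0.0}
  ]
}}

```text
clock: 13.98
tcp_pos: [0.5306, -0.205, 0.0666]
orientation: [1.917, 2.486, 0.002]
contact_force: [-9.1, -1.7, 11.7]
grip_width: 0.0106
```

```bash
python3 -c "from h import *;mm()"
```

```text
13.97 [ 0.5306 -0.205   0.0666] yaw 1.828 z [ 2.7e-03 -8.0e-04 -1.0e+00] F [-9.14 -1.72 11.75] [-0.33  1.76 -0.04] 0.0106 0.014
tcp module mm [-47.29  -0.27  10.5 ] clip x -15.29 underside z 56.7 Fmod [-9.28  0.68 11.75] dyaw 0.002
```

{"name": "send_rows", "arguments": {
  "motion": [
    {"dp":[0.003,0.0009,0.0008],"rot":[0,-0.004,0.002],"grip":0.0},
    {"dp":[0.0035,0.001,0.0006],"rot":[0,-0.006,0.001],"grip":0.0}
  ]
}}

```text
clock: 14.22
tcp_pos: [0.5314, -0.2048, 0.0667]
orientation: [1.916, 2.486, 0.002]
contact_force: [-7.8, -2.5, 8.3]
grip_width: 0.0105
```

```bash
python3 -c "from h import *;mm()"
```

```text
14.22 [ 0.5314 -0.2048  0.0667] yaw 1.8284 z [ 2.9e-03 -7.0e-04 -1.0e+00] F [-7.78 -2.53  8.26] [-0.39  1.73 -0.01] 0.0105 0.007
tcp module mm [-46.39  -0.27  10.56] clip x -14.39 underside z 56.76 Fmod [-8.17 -0.46  8.26] dyaw 0.0016
```

{"name": "send_rows", "arguments": {
  "motion": [
    {"dp":[0.0035,0.001,0.0009],"rot":[0,-0.006,0.001],"grip":0.0},
    {"dp":[0.0038,0.0011,0.0006],"rot":[0,-0.006,0.001],"grip":0.0}
  ]
}}

```text
clock: 14.48
tcp_pos: [0.5328, -0.2043, 0.0666]
orientation: [1.916, 2.484, 0.004]
contact_force: [-8.0, -1.8, 8.7]
grip_width: 0.011
```

Run:
```python
from h import *
mm()
from bench import imaging
import cv2,pickle
d={}
for n in ("scene","side"): d[n]=imaging.grab_frame(n)
def crop(n,x,y,w,h,s): return cv2.resize(d[n]["img"][y:y+h,x:x+w,::-1],None,fx=s,fy=s,interpolation=cv2.INTER_CUBIC)
a=crop("scene",175,130,50,50,8);b=crop("side",255,130,50,50,8)
cv2.imwrite("pics/a3.png",np.hstack([a,b]))
mm()
```

```text
14.47 [ 0.5328 -0.2043  0.0666] yaw 1.8276 z [ 4.7e-03 -6.0e-04 -1.0e+00] F [-7.95 -1.84  8.67] [-0.39  1.73  0.02] 0.011 0.008
tcp module mm [-44.97  -0.21  10.53] clip x -12.97 underside z 56.73 Fmod [-8.16  0.26  8.67] dyaw 0.0024
14.57 [ 0.5333 -0.2042  0.0667] yaw 1.8277 z [ 5.6e-03 -6.0e-04 -1.0e+00] F [-6.85 -1.52  5.75] [-0.35  1.28 -0.02] 0.0101 0.006
tcp module mm [-44.45  -0.21  10.57] clip x -12.45 underside z 56.77 Fmod [-7.01  0.29  5.75] dyaw 0.0023
```

View pics/a3.png

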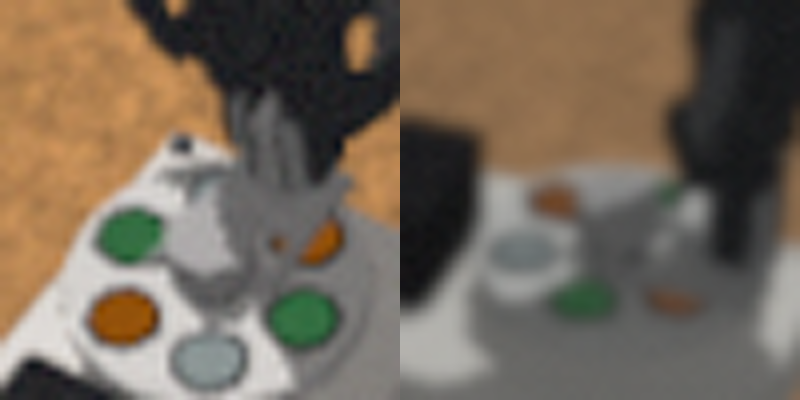

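The images show the clip's front passing under the head, with head at about (200,230) in the left tile, and the wheel is down. Continuing to push.

{"name": "send_rows", "arguments": {
  "motion": [
    {"dp":[0.0035,0.001,0.0007],"rot":[0,-0.004,0.001],"grip":0.0},
    {"dp":[0.0035,0.001,0.0006],"rot":[0,-0.003,0.001],"grip":0.0}
  ]
}}

```text
clock: 14.82
tcp_pos: [0.5357, -0.2036, 0.0667]
orientation: [1.917, 2.484, 0.004]
contact_force: [-4.4, -1.3, 5.4]
grip_width: 0.0104
```

```bash
python3 -c "from h import *;mm()"
```

```text
14.82 [ 0.5357 -0.2036  0.0667] yaw 1.8274 z [ 4.7e-03 -5.0e-04 -1.0e+00] F [-4.38 -1.3   5.43] [-0.27  1.07 -0.01] 0.0104 0.028
tcp module mm [-41.98  -0.2   10.58] clip x -9.98 underside z 56.78 Fmod [-4.57 -0.13  5.43] dyaw 0.0026
```

{"name": "send_rows", "arguments": {
  "motion": [
    {"dp":[0.0025,0.0007,0.0004],"rot":[0,-0.001,0.001],"grip":0.0},
    {"dp":[0.0025,0.0007,0.0004],"rot":[0,-0.001,0.001],"grip":0.0}
  ]
}}

```text
clock: 15.08
tcp_pos: [0.5388, -0.2028, 0.0668]
orientation: [1.916, 2.486, 0.003]
contact_force: [-2.3, -0.1, 5.3]
grip_width: 0.0108
```

```bash
python3 -c "from h import *;mm()"
```

```text
15.07 [ 0.5388 -0.2028  0.0668] yaw 1.8282 z [ 3.5e-03 -5.0e-04 -1.0e+00] F [-2.32 -0.14  5.27] [-0.07  0.4  -0.03] 0.0108 0.035
tcp module mm [-38.8   -0.27  10.75] clip x -6.8 underside z 56.95 Fmod [-2.28  0.46  5.27] dyaw 0.0018
```

{"name": "send_rows", "arguments": {
  "motion": [
    {"dp":[0.0022,0.0007,0.0003],"rot":[0,-0.002,0.001],"grip":0.0},
    {"dp":[0.0022,0.0006,0.0003],"rot":[0,-0.001,0.001],"grip":0.0},
    {"dp":[0.0015,0.0004,0.0002],"rot":[0,-0.001,0],"grip":0.0}
  ]
}}

```text
clock: 15.45
tcp_pos: [0.5451, -0.2012, 0.0677]
orientation: [1.911, 2.485, 0.007]
contact_force: [-5.4, -1.1, 7.0]
grip_width: 0.0106
```

```bash
python3 -c "from h import *;mm()"
```

```text
15.45 [ 0.5451 -0.2012  0.0677] yaw 1.8304 z [ 8.e-03 -7.e-04 -1.e+00] F [-5.41 -1.13  6.97] [-0.34  1.3   0.  ] 0.0106 0.015
tcp module mm [-32.24  -0.33  11.57] clip x -0.24 underside z 57.77 Fmod [-5.52  0.3   6.97] dyaw -0.0004
```

Past the snap and at the stop. One firm press to seat it.

{"name": "send_rows", "arguments": {
  "motion": [
    {"dp":[0.0025,0.0007,0.0],"rot":[0,0.002,0],"grip":0.0},
    {"dp":[0.003,0.0008,0.0002],"rot":[0,-0.002,0],"grip":0.0}
  ]
}}

```text
clock: 15.7
tcp_pos: [0.5452, -0.2011, 0.0667]
orientation: [-1.917, -2.487, 0.003]
contact_force: [-11.4, -2.2, 12.5]
grip_width: 0.0107
```

```bash
python3 -c "from h import *;mm()"
```

```text
15.7 [ 0.5452 -0.2011  0.0667] yaw 1.8284 z [-2.1e-03 -6.0e-04 -1.0e+00] F [-11.43  -2.18  12.5 ] [-0.25  1.95  0.03] 0.0107 0.038
tcp module mm [-32.15  -0.31  10.64] clip x -0.15 underside z 56.84 Fmod [-11.61   0.83  12.5 ] dyaw 0.0016
```

{"name": "send_rows", "arguments": {
  "motion": [
    {"dp":[0,0,0.0008],"rot":[0,0,0],"grip":0.0},
    {"dp":[0,0,0.0],"rot":[0,0,0],"grip":0.0},
    {"dp":[0,0,0.0],"rot":[0,0,0],"grip":0.0}
  ],
  "grip_force": 40
}}

```text
clock: 16.08
tcp_pos: [0.5449, -0.2012, 0.0674]
orientation: [-1.917, -2.487, 0.003]
contact_force: [-0.8, -0.8, 5.5]
grip_width: 0.0105
```

```bash
python3 -c "from h import *;mm()"
```

```text
16.07 [ 0.5449 -0.2012  0.0674] yaw 1.828 z [-2.5e-03 -6.0e-04 -1.0e+00] F [-0.83 -0.84  5.51] [-0.1   0.2  -0.01] 0.0105 0.003
tcp module mm [-32.45  -0.34  11.31] clip x -0.45 underside z 57.51 Fmod [-1.02 -0.6   5.51] dyaw 0.002
```

{"name": "send_rows", "arguments": {
  "motion": [
    {"dp":[0,0,0.0008],"rot":[0,0,0],"grip":0.0},
    {"dp":[0,0,0.0],"rot":[0,0,0],"grip":0.02},
    {"dp":[0,0,0.0],"rot":[0,0,0],"grip":0.035},
    {"dp":[0,0,0.0],"rot":[0,0,0],"grip":0.035},
    {"dp":[0,0,0.0],"rot":[0,0,0],"grip":0.035}
  ]
}}

```text
clock: 16.7
tcp_pos: [0.5445, -0.2001, 0.0669]
orientation: [-1.915, -2.486, 0.003]
contact_force: [0.0, 0.0, -0.2]
grip_width: 0.0351
```

```bash
python3 -c "from h import *;mm()"
```

```text
16.7 [ 0.5445 -0.2001  0.0669] yaw 1.8292 z [-4.e-03  3.e-04 -1.e+00] F [ 0.01  0.04 -0.23] [0.02 0.04 0.01] 0.0351 0.004
tcp module mm [-32.56   0.83  10.76] clip x -0.56 underside z 56.96 Fmod [ 0.02  0.03 -0.23] dyaw 0.0008
```

Released. Lifting straight up and clear.

{"name": "send_rows", "arguments": {
  "motion": [
    {"dp":[0,0,0.01],"rot":[0,0,0],"grip":0.035},
    {"dp":[0,0,0.02],"rot":[0,0,0],"grip":0.035},
    {"dp":[0,0,0.03],"rot":[0,0,0],"grip":0.04},
    {"dp":[-0.03,0.0,0.04],"rot":[0,0,0],"grip":0.04},
    {"dp":[-0.04,0.02,0.04],"rot":[0,0,0],"grip":0.04},
    {"dp":[0,0.04,0.04],"rot":[0,0,0],"grip":0.04},
    {"dp":[0,0.05,0.02],"rot":[0,0,0],"grip":0.04},
    {"dp":[0,0.05,0],"rot":[0,0,0],"grip":0.04},
    {"dp":[0,0,0],"rot":[0,0,0],"grip":0.04}
  ]
}}

```text
clock: 17.82
tcp_pos: [0.472, -0.0367, 0.2793]
orientation: [1.919, 2.484, 0.006]
contact_force: [0.6, -0.2, -0.5]
grip_width: 0.0399
```

Run:
```python
from h import *
st()
from bench import imaging
import cv2
d={n:imaging.grab_frame(n) for n in ("scene","side","wrist")}
def crop(n,x,y,w,h,s): return cv2.resize(d[n]["img"][y:y+h,x:x+w,::-1],None,fx=s,fy=s,interpolation=cv2.INTER_CUBIC)
a=crop("scene",160,135,80,60,5);b=crop("side",240,130,80,60,5)
c=crop("scene",0,0,512,384,.78125);e=crop("wrist",0,0,512,384,.78125)
cv2.imwrite("pics/a4.png",np.vstack([np.hstack([a,b]),np.hstack([c,e])]))
m=np.array([.5762,-.1926,.0566]);R=rz(.2593)
for q in [(-.042,-.006,.042),(-.042,.006,.042),(-.022,.006,.042),(-.022,-.006,.042)]:
    print("pred tab top",((proj(d["scene"],R@q+m)-[160,135])*5).round(),((proj(d["side"],R@q+m)-[240,130])*5).round())
```

```text
17.82 [ 0.472  -0.0367  0.2793] yaw 1.8259 z [ 0.0047  0.0014 -1.    ] F [ 0.61 -0.15 -0.54] [-0.11  0.04  0.01] 0.0399 0.066
pred tab top [235.  34.] [289. 103.]
pred tab top [255.  43.] [282. 115.]
pred tab top [234.  70.] [246. 106.]
pred tab top [213.  61.] [253.  94.]
```

View pics/a4.png

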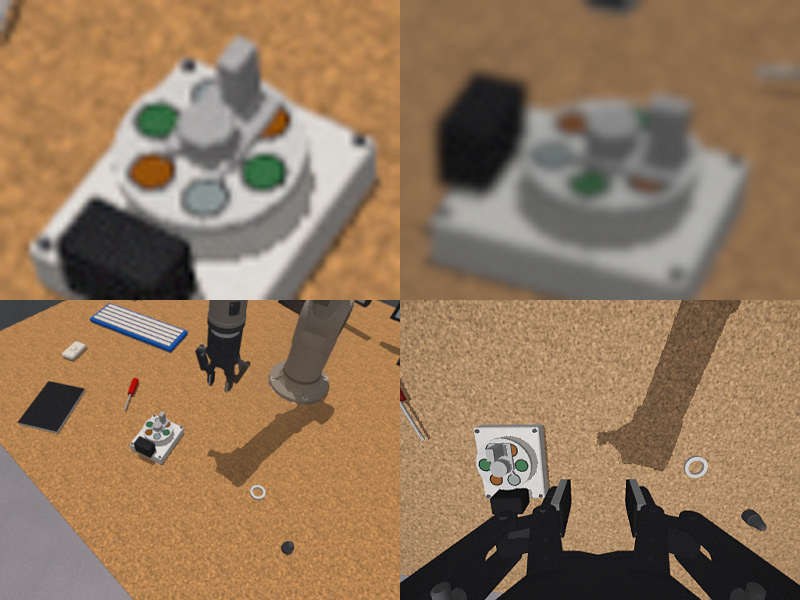

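{"name": "send_rows", "arguments": {
  "motion": [
    {"dp":[0,0,0],"rot":[0,0,0],"grip":0.04},
    {"dp":[0,0,0],"rot":[0,0,0],"grip":0.04}
  ]
}}

```text
clock: 18.23
tcp_pos: [0.4714, -0.0442, 0.2782]
orientation: [1.935, 2.472, 0.001]
contact_force: [-0.3, 0.1, 0.4]
grip_width: 0.0401
```

```bash
python3 -c "
from bench import hand_in
from h import *
st();print(hand_in())"
```

```text
18.23 [ 0.4714 -0.0442  0.2782] yaw 1.8137 z [ 0.0023 -0.001  -1.    ] F [-0.33  0.08  0.37] [ 0.04  0.01 -0.01] 0.0401 0.009
the job is handed in; nothing more can be done
None
```

The job is handed in, with the clip pressed home in the groove; no verdict was reported. I gripped the clip by its tab, pressed the wheel down to its stop, and felt the groove's lower edge at z ≈ 56.6 mm. I then pushed the clip in along module +x, let go and backed away, all by 18.2 s.

- **Push force:** it rose to about 9 N, dropped to about 2 N at the snap, then rose hard to about 11.6 N sideways at the stop. The downward force was about 12.5 N at that moment. All my readings stayed well below 30 N, but I only read the force at the end of each move.
- **Position:** at the stop, the clip's origin worked out at about 0.2 mm short of the estimated spindle axis and 0.3 mm to the side. This comes from the arm's reading and my camera estimate of the module.
- **Last pictures:** the tab stands upright behind the spindle head, and the wheel did not visibly lift. The spacer, objective and driver looked unmoved, though I didn't measure them. The arm is clear, with contact forces at noise level.
- **Disagreements:** in the last scene picture the tab sits about 0.6 to 1 pixel (roughly 2 mm) from where I predicted, while the side view fits. An earlier wrist check put the module about 1.4 mm farther towards -x than my estimate. Both are within the stated 2 mm calibration, so I relied on the snap and the hard stop.
- **Not measured:** I did not measure how far down the clip holds the wheel after release.

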